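Unlatch and slide open the oil filter cover

TASK

The steel oil filter box on the bench is shut by a flat white cover that a snap tab keeps in place. Press the snap tab all the way in, then push the released cover along the runners, off its seat, until the well with the filter screen is completely uncovered and the cover lies flat on the shelf side of the box; then move clear. Only press and push: do not lift the cover, and leave the bottle, bowl and cup where they stand.

Things in the scene. Friction and masses are not known exactly. Their poses are not given: they have to be found in the camera images.
- filter: Steel oil filter box, fixed, 270 (x) x 140 (y) mm, deck 90 mm above the bench. Origin: centre of its underside; x: the way the cover slides open; z up. The well spans x = -119 to -22 mm, the rest is the plain shelf side. Low walls rise 14 mm above the deck: side guides (inner faces y = +-52 mm), back stop (x = -118 mm), end kerb (x = +126 mm). Runners 5 mm high at y = +-40 to +-50 mm.
- cover: Loose white plate 110 (x) x 100 (y) x 12 mm, about 0.2 kg, lying on the runners. Origin: centre of its underside; axes as the box. Shut, it covers the well: origin near x = -59 mm of the box, top 107 mm above the bench. A rib stands across its top. With the origin at x = +33 to +71 mm of the box (71: at the kerb) the well is uncovered and it lies on the shelf side.
- rib_top (a point): Middle of the top edge of the cover's upright rib, 10 (x) x 60 (y) mm, 18 mm high above the plate; 29 mm above and 5 mm in +x of the cover's origin, so 124 mm above the bench. Push on its rear face, 5 mm behind this point, towards the box's +x. The plate reaches 60 mm behind this point.
- tab_top (a point): Middle of the top face of the snap tab, a white ribbed block 36 (x) x 40 (y) mm in the deck of the shelf side, 18 mm in +x of the box's middle. Out, its top is 102 mm above the bench, right in front of the cover's front edge, which it blocks; that edge rises 5 mm above it. Fully in, its top is 92 mm above the bench, 2 mm above the deck.
- tab (a joint): Travel of the snap tab, m, straight down: 0 out (latched), 0.010 fully in. It resists with about 4 N and stays in once pressed; from 0.007 in, the cover can pass over it.
- oil_bottle: Bystander: amber glass bottle, 48 mm wide, 125 mm high, standing beside the box; origin at the centre of its base, z up.
- clay_bowl: Bystander: terracotta bowl, 110 mm wide, 45 mm high, standing beside the box; origin at the centre of its base, z up.
- steel_cup: Bystander: metal cup, 64 mm wide, 75 mm high, standing beside the box, on the same side as the bottle; origin at the centre of its base, z up.
There are look-alikes about, which are no part of the job. Several things have the shape of the cover; the one meant has the colours described above.

How it is judged:
By the outcome, as a careful person would: the job done as asked, in the order asked, and still so for the second after the job is handed in, with the robot touching nothing.
It also fails if it takes over 38 s, if anything falls off the work surface, if the arm or the gripper's body presses on something with over 40 N, if the wrist force passes 120 N, or if a joint passes its speed limit or range.

ROBOT

A 7-joint arm with a two-finger parallel gripper is mounted at the origin on the work surface. World frame = base frame: x ahead of the robot, y to its left, z up, the work surface at z = 0. Lengths are in m, angles in rad, forces in N, time in s.
With the tool pointing down it reaches from about 0.4 to 0.85 m from the base axis. Payload 4.5 kg.
Tool frame: the origin (TCP) lies on the centre line of the jaws, within the pads' length; the fingertips stand r.tip_extent ahead of it and the grasp point (between the pads) is the TCP (r.tip_extent is the distance from the TCP to the fingertips, in m); z points along the fingers, y is the line along which they close (so a half turn about z gives the same grasp; the last joint's range is limited). The gripper opens to 88 mm and grips with 3 to 60 N. Pads are 18 mm wide; open, the fingers measure 123 mm over their backs; the gripper's body (75 mm by 187 mm) begins 45 mm behind the grasp point.
Start: joints at [1.293, 0.689, -0.195, 1.565, 0.157, 0.902, -0.215], TCP at [0.192, -0.595, 0.258] pointing down, gripper open.
Joint ranges: [-3.01, 3.01], [-0.46, 2.08], [-1.47, 1.51], [0.13, 2.56], [-1, 4.14], [0.04, 2.09], [-2.66, 2.66]. Speed limits (rad/s): [2.57, 2.57, 3.14, 3.14, 3.14, 3.14, 3.14].

INTERFACE

Orientations are given as a unit quaternion [x, y, z, w].
In Python, from plant import sensors, vision, finish_job, r gives the robot as it stands. The module is installed in compiled form; this text tells all that it offers.
- The arm moves only by the tool step_arm, never from a script. Its argument "steps" is a list of rows, each a list of 2 entries, a list of its own where there are three numbers: the shift along the tool's x, y, z in cm, then the turn, a rotation vector about the tool's x, y, z in degrees. A call has 1 to 12 rows; each row shifts and turns the commanded pose from where the row before left it, along the tool's axes as they then stand; what a row does not reach is not made up. A row lasts 1/8 s, in which the tool goes at most 62.5 mm and 10.7 degrees, less where a joint would pass 70% of its speed; a pose out of reach is approached as far as the arm can. A call with a gripper value outside its range is refused whole. "claw" is the opening, from -1 (shut) to 1 (fully open), set as the call begins (left out, the last holds). The fingers move at their own pace and stop on an object; "grip_force" is the grip in N (left out, the last holds). Time passes only in rows, so rows that do not move let the fingers close. It gives the time, the measured TCP pose, the force, the opening and the grip force at its end, in the units of the state.
- sensors.get_state(): the state, without advancing time (a new reading comes with each control period).
- vision.snapshot(name): name is "side" or "top" or "wrist"; returns a dict with "img" (400x640x3 uint8, red, green, blue), "fx", "fy", "cx", "cy" (pixels), "position" and "rotation" of the camera in the world. Camera axes: x right, y down, z forward; pixel columns grow to the right and rows downward; lengths in m; the calibration is good to about 2 mm. The wrist camera is an equidistant fisheye: a pixel r from the principal point sees the ray r / f radians off the axis. A picture is of the moment at which its call begins. There is no depth.
- finish_job(): hands the job in; it is judged then, once.
The state is a dict: "clock": time; "q": joint angles; "qd": joint speeds; "joint_torque": joint torques, N m; "tool_pos": TCP position; "eef_rot": TCP orientation; "contact_force": force on the tool from outside, world axes, zero at the start; "moment": the same for the moment, N m; "opening": opening from 0.0 (shut) to 1.0 (fully open); "finger_force": force on a finger pad.
Only numpy, scipy, OpenCV 4.12 (cv2) and the standard library are available. Lean on these libraries where they do the work, as an engineer would, in place of code of your own. Each camera call takes 0.05 s, during which the arm holds its last target. There are 200 camera calls.

## Working session

There is one attempt and no reset: what is moved stays moved. The work goes in short steps, Python scripts to look and compute and a tool call to move; the robot and the scene stay as the last step left them, time stands still between calls to the robot, and variables do not carry over. Pictures are saved under pics/ and viewed, at most 10 in all, crops included, and the job is handed in when it is done.

Besides the shell and the picture viewer there is one more tool, called after "Call:" by a JSON object that holds its "method" and its "body". step_arm: Moves the arm, as the interface text tells. Its arguments: {"type":"object","properties":{"steps":{"type":"array"},"claw":{"type":"number"},"grip_force":{"type":"number"}},"required":["steps"]}

```bash
mkdir -p pics
python3 - <<'E'
from plant import sensors, vision, r
import cv2,pickle
s=sensors.get_state();print(s['clock'],s['tool_pos'],s['eef_rot'],r.tip_extent,s['opening'])
for n in('top','side'):
    d=vision.snapshot(n);pickle.dump(d,open(n+'.pkl','wb'));cv2.imwrite(f'pics/{n}0.png',d['img'][:,:,::-1]);print(n,d['fx'],d['cx'],d['cy'],d['position'],d['rotation'])
E
```

```text
0.0 [ 0.19148846 -0.59431715  0.25691891] [ 9.87865696e-01  1.55307897e-01 -2.14634487e-04 -8.81576064e-04] 0.019 0.9997106660849338
top 463.4394025112213 323.2548258908577 194.24271465958196 [0.38263339 0.03957048 1.29659828] [-0.70362658  0.704154   -0.0612142   0.07300418]
side 392.2208953535405 321.63364278701084 200.036819129124 [0.51926117 0.55943203 0.68737754] [-0.08801041  0.93092964 -0.35253622  0.03663858]
```

View pics/top0.png

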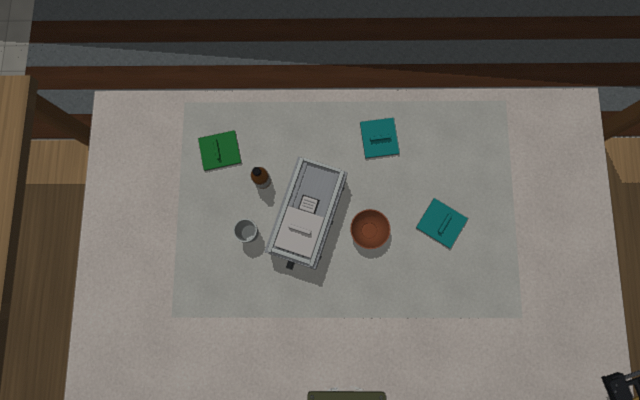

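View pics/side0.png

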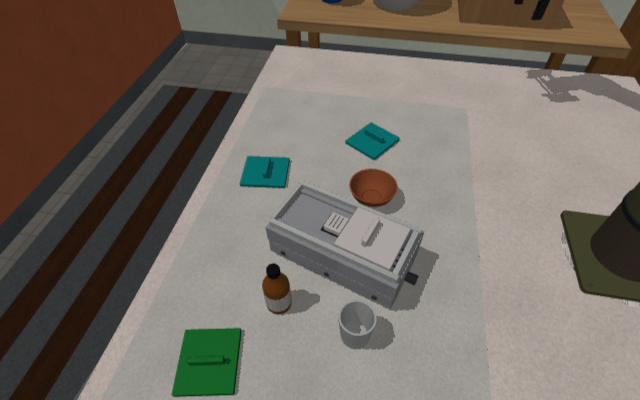

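```bash
cat > h.py <<'E'
import numpy as np
from scipy.spatial.transform import Rotation as R
def ray(d,u,v,z):
    k=np.array([(u-d['cx'])/d['fx'],(v-d['cy'])/d['fy'],1]);w=R.from_quat(d['rotation']).apply(k) if np.ndim(d['rotation'])==1 else np.array(d['rotation'])@k
    p=np.array(d['position']);return p+w*(z-p[2])/w[2]
E
python3 - <<'E'
import pickle,cv2,numpy as np
from h import *
t=pickle.load(open('top.pkl','rb'));s=pickle.load(open('side.pkl','rb'))
a=cv2.resize(t['img'][150:280,235:400],None,fx=4,fy=4,interpolation=2)[:,:,::-1]
b=cv2.resize(s['img'][180:305,260:430],None,fx=4,fy=4,interpolation=2)[:,:,::-1]
cv2.imwrite('pics/a.png',a);cv2.imwrite('pics/b.png',b)
for n,d,rib,tab in(('top',t,(300,231),(310,204)),('side',s,(371,232),(337,223))):
    print(n,d['img'][238,298] if n=='top' else d['img'][235,395],ray(d,*rib,.124),ray(d,*tab,.102))
    print(d['img'][170,320] if n=='top' else d['img'][210,310])
for n,u in(('bottle',(260,177)),('cup',(246,231)),('bowl',(371,229))): print(n,ray(t,*u,{'bottle':.12,'cup':.075,'bowl':.045}[n]))
E
```

```text
top [151 147 144] [0.513349   0.11831279 0.124     ] [0.58662235 0.09433636 0.102     ]
[117 120 121]
side [168 161 159] [0.51606774 0.12906849 0.124     ] [0.5814717  0.10299709 0.102     ]
[124 124 127]
bottle [0.65529895 0.22456541 0.12      ]
cup [0.51895708 0.26493577 0.075     ]
bowl [ 0.52738997 -0.06869768  0.045     ]
```

View pics/a.png

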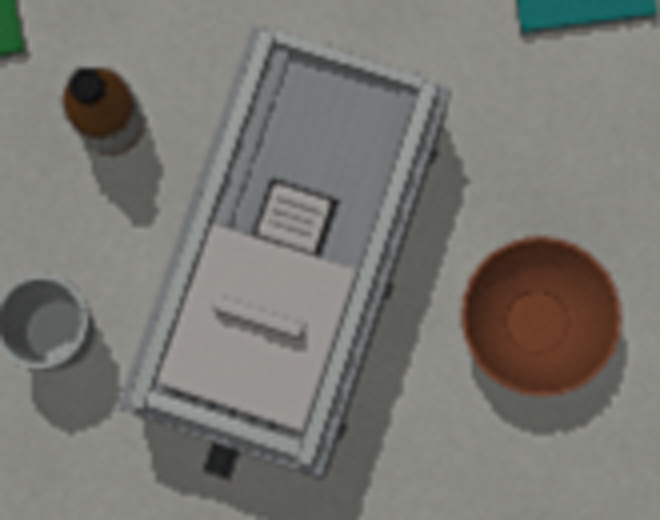

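View pics/b.png

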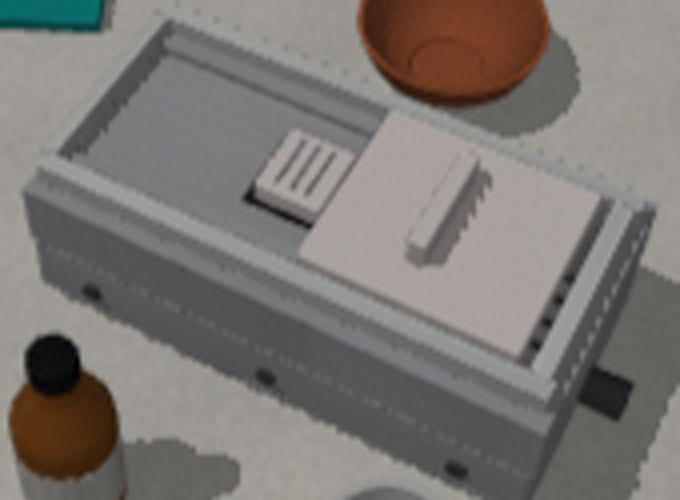

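Run:
```python
import pickle
from h import *
t=pickle.load(open('top.pkl','rb'));s=pickle.load(open('side.pkl','rb'))
A=lambda p,z:ray(t,235+p[0]/4-.4,150+p[1]/4-.4,z)
B=lambda p,z:ray(s,260+p[0]/4-.4,180+p[1]/4-.4,z)
print(t['rotation'],s['position'])
for n,F,cov,rib,tab,box in(('top',A,[(215,226),(355,267),(302,432),(160,385)],[(220,304),(303,332)],(296,213),[(257,30),(448,90),(320,476),(130,402)]),('side',B,[(300,258),(388,110),(603,197),(520,355)],[(413,243),(473,157)],(308,170),[(28,175),(165,15),(653,208),(548,395)])):
    c=np.array([F(p,.107) for p in cov]);f=c[:2].mean(0)-c[2:].mean(0)
    print(n,'cover',c.mean(0).round(4),'yaw',np.degrees(np.arctan2(f[1],f[0])),np.linalg.norm(f))
    print(' rib',np.mean([F(p,.124) for p in rib],0).round(4),'tab',F(tab,.102).round(4))
    c=np.array([F(p,.104) for p in box]);f=c[:2].mean(0)-c[2:].mean(0)
    print(' box',c.mean(0).round(4),'yaw',np.degrees(np.arctan2(f[1],f[0])),np.linalg.norm(f))
```

```text
[-0.70362658  0.704154   -0.0612142   0.07300418] [0.51926117 0.55943203 0.68737754]
top cover [0.5145 0.1218 0.107 ] yaw -17.86268648172347 0.10992069490335024
 rib [0.5182 0.1185 0.124 ] tab [0.5897 0.098  0.102 ]
 box [0.5677 0.102  0.104 ] yaw -18.044620414578198 0.2621782517852466
side cover [0.5122 0.1248 0.107 ] yaw -17.906491835265413 0.10805266708455766
 rib [0.5176 0.1233 0.124 ] tab [0.5826 0.101  0.102 ]
 box [0.5671 0.1109 0.104 ] yaw -16.98139457374011 0.26063167509310836
```

Call:
{"method": "step_arm", "body": {"steps": [[[0,0,0],[0,0,8.9]],[[0,0,0],[0,0,8.9]],[[0,0,0],[0,0,8.9]],[[0,0,0],[0,0,8.9]],[[1.2,-5.6,0],[0,0,0]],[[1.2,-5.6,0],[0,0,0]],[[1.2,-5.6,0],[0,0,0]],[[1.2,-5.6,0],[0,0,0]],[[1.2,-5.6,0],[0,0,0]],[[1.2,-5.6,0],[0,0,0]],[[1.2,-5.6,0],[0,0,0]],[[1.2,-5.6,0],[0,0,0]]], "claw": -1, "grip_force": 20}}

```text
clock: 1.6
tool_pos: [0.4203, -0.1957, 0.2576]
eef_rot: [0.988, -0.154, -0.0, 0.0]
contact_force: [0.4, -0.3, 0.1]
opening: 0.004
finger_force: 0.0
```

```bash
cat >> h.py <<'E'
def rel(target):
    from plant import sensors
    s=sensors.get_state();q=R.from_quat(s['eef_rot']);m=q.as_matrix()
    print('t',round(s['clock'],2),np.round(s['tool_pos'],4),'yaw',np.degrees(np.arctan2(m[1,0],m[0,0])).round(2),'tilt',np.degrees(np.arccos(-m[2,2])).round(2),'open',round(s['opening'],3),'F',np.round(s['contact_force'],1))
    print('shift cm',(q.inv().apply(np.array(target)-s['tool_pos'])*100).round(2))
E
python3 -c "
from h import *;rel([.5866,.0998,.16])"
```

```text
t 1.6 [ 0.4203 -0.1957  0.2576] yaw -17.74 tilt 0.0 open 0.004 F [ 0.4 -0.3  0.1]
shift cm [  6.84 -33.21   9.76]
```

Call:
{"method": "step_arm", "body": {"steps": [[[1.1,-5.5,1],[0,0,0]],[[1.1,-5.5,1],[0,0,0]],[[1.1,-5.5,1],[0,0,0]],[[1.1,-5.5,1],[0,0,0]],[[1.2,-5.5,1],[0,0,0]],[[1.2,-5.5,1],[0,0,0]],[[0,0,0],[0,0,0]],[[0,0,0],[0,0,0]]]}}

```text
clock: 2.6
tool_pos: [0.5844, 0.0955, 0.1972]
eef_rot: [0.988, -0.154, -0.001, 0.001]
contact_force: [0.0, -1.0, -0.4]
opening: 0.003
finger_force: 0.0
```

```bash
python3 -c "
from h import *;rel([.5866,.0998,.12])
from plant import vision;import cv2
a=vision.snapshot('side')['img'][120:320,230:430];b=vision.snapshot('wrist')['img']
cv2.imwrite('pics/c.png',np.hstack([cv2.resize(a,(400,400),interpolation=2),cv2.resize(b[:,120:520],(400,400))])[:,:,::-1])"
```

```text
t 2.6 [0.5844 0.0955 0.1972] yaw -17.74 tilt 0.1 open 0.003 F [ 0.  -1.  -0.4]
shift cm [ 0.09 -0.49  7.72]
```

View pics/c.png

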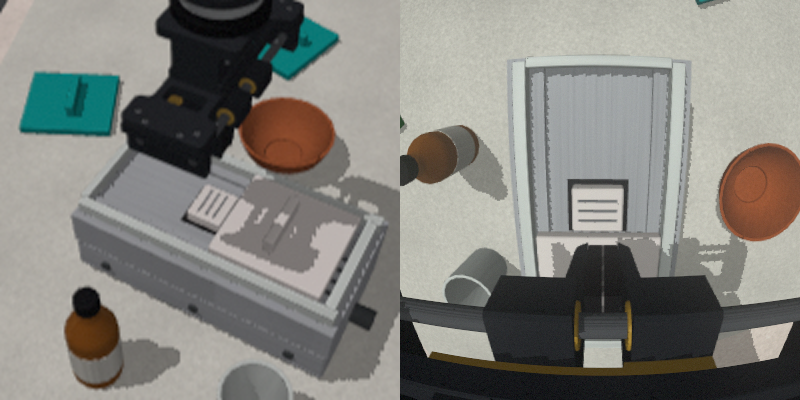

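```bash
python3 -c "
from h import *
from plant import vision
d=vision.snapshot('wrist')
def fr(u,v,z):
    x=(u-d['cx'])/d['fx'];y=(v-d['cy'])/d['fy'];t=np.hypot(x,y)
    k=np.array([x/t*np.sin(t),y/t*np.sin(t),np.cos(t)]);w=R.from_quat(d['rotation']).apply(k);p=d['position'];return (p+w*(z-p[2])/w[2]).round(4)
print('tab',fr(318,206,.102),'rear edge front cover L,R',fr(256,234,.107),fr(378,234,.107),'kerb inner',fr(264,68,.104),fr(394,68,.104))"
```

```text
tab [0.588  0.0969 0.102 ] rear edge front cover L,R [0.5823 0.1502 0.107 ] [0.5529 0.0589 0.107 ] kerb inner [0.6981 0.101  0.104 ] [0.6706 0.0136 0.104 ]
```

Call:
{"method": "step_arm", "body": {"steps": [[[0.3,-0.4,1.4],[0,0,0]],[[0,0,1.4],[0,0,0]],[[0,0,1.4],[0,0,0]],[[0,0,1.4],[0,0,0]],[[0,0,1.4],[0,0,0]],[[0,0,0.4],[0,0,0]],[[0,0,0.3],[0,0,0]],[[0,0,0.3],[0,0,0]],[[0,0,0.2],[0,0,0]],[[0,0,0.2],[0,0,0]],[[0,0,0],[0,0,0]]]}}

```text
clock: 4.12
tool_pos: [0.5893, 0.0991, 0.1136]
eef_rot: [0.988, -0.154, 0.0, -0.0]
contact_force: [0.2, 0.4, -0.1]
opening: 0.004
finger_force: 0.0
```

```bash
python3 -c "
from h import *;rel([.588,.099,.111])"
```

```text
t 4.12 [0.5893 0.0991 0.1136] yaw -17.73 tilt 0.04 open 0.004 F [ 0.2  0.4 -0.1]
shift cm [-0.12  0.05  0.26]
```

Call:
{"method": "step_arm", "body": {"steps": [[[0,0,0.1],[0,0,0]],[[0,0,0.1],[0,0,0]],[[0,0,0.1],[0,0,0]],[[0,0,0],[0,0,0]]]}}

```text
clock: 4.62
tool_pos: [0.5894, 0.0991, 0.1114]
eef_rot: [0.988, -0.154, 0.001, -0.0]
contact_force: [-2.8, -0.5, 8.0]
opening: 0.007
finger_force: 4.2
```

```bash
python3 -c "
from h import *;rel([.588,.099,.111])"
```

```text
t 4.62 [0.5894 0.0991 0.1114] yaw -17.74 tilt 0.06 open 0.007 F [-2.8 -0.5  8. ]
shift cm [-0.13  0.06  0.04]
```

Call:
{"method": "step_arm", "body": {"steps": [[[0,0,0.1],[0,0,0]],[[0,0,0.1],[0,0,0]],[[0,0,0],[0,0,0]]]}}

```text
clock: 5.0
tool_pos: [0.5895, 0.0992, 0.1113]
eef_rot: [0.988, -0.154, 0.001, -0.0]
contact_force: [-5.9, -0.7, 23.5]
opening: 0.006
finger_force: 11.4
```

```bash
python3 -c "
from h import *;rel([.588,.099,.111])"
```

```text
t 5.0 [0.5895 0.0992 0.1113] yaw -17.74 tilt 0.1 open 0.006 F [-5.9 -0.7 23.5]
shift cm [-0.13  0.06  0.03]
```

Call:
{"method": "step_arm", "body": {"steps": [[[0,0,-1],[0,0,0]],[[0,0,-2.5],[0,0,0]],[[0,0,-2.5],[0,0,0]],[[-2.6,0,0],[0,0,0]],[[-2.6,0,0],[0,0,0]],[[-2.6,0,0],[0,0,0]],[[-2.6,0,0],[0,0,0]],[[0,0,0],[0,0,0]]]}}

```text
clock: 6.0
tool_pos: [0.4886, 0.1315, 0.1685]
eef_rot: [0.988, -0.153, -0.001, 0.0]
contact_force: [-0.9, -0.2, -1.1]
opening: 0.003
finger_force: 0.0
```

```bash
python3 -c "
from h import *;rel([.489,.1306,.131])
from plant import vision;import cv2
a=vision.snapshot('side')['img'][120:320,230:430];b=vision.snapshot('wrist')['img']
cv2.imwrite('pics/d.png',np.hstack([cv2.resize(a,(400,400),interpolation=2),cv2.resize(b[:,120:520],(400,400))])[:,:,::-1])"
```

```text
t 6.0 [0.4886 0.1315 0.1685] yaw -17.61 tilt 0.09 open 0.003 F [-0.9 -0.2 -1.1]
shift cm [0.07 0.08 3.75]
```

View pics/d.png

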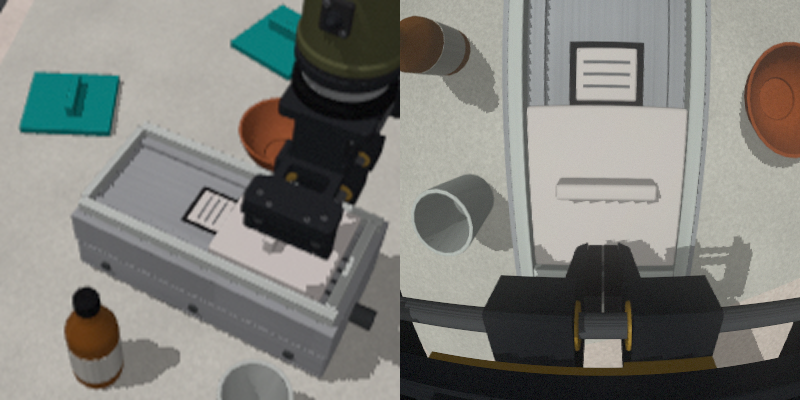

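Call:
{"method": "step_arm", "body": {"steps": [[[0.1,0.1,1.5],[0,0,0]],[[0,0,1.2],[0,0,0]],[[0,0,0.7],[0,0,0]],[[0,0,0.3],[0,0,0]],[[0,0,0],[0,0,0]],[[0.6,0,0],[0,0,0]],[[0.5,0,0],[0,0,0]],[[0.5,0,0],[0,0,0]],[[0.5,0,0],[0,0,0]],[[0.5,0,0],[0,0,0]],[[0.5,0,0],[0,0,0]]]}}

```text
clock: 7.48
tool_pos: [0.5203, 0.12, 0.1317]
eef_rot: [0.988, -0.154, -0.0, 0.0]
contact_force: [-0.6, 0.9, 1.5]
opening: 0.009
finger_force: 0.7
```

```bash
python3 -c "
from h import *
# final: cover at box +52 => cover shift .111 from (.513,.123), tool 9mm behind rib rear
e=np.array([np.cos(np.radians(-17.75)),np.sin(np.radians(-17.75))]);p=np.array([.513,.123])+e*.102;rel([*p,.131])"
```

```text
t 7.47 [0.5203 0.12   0.1317] yaw -17.73 tilt 0.02 open 0.009 F [-0.6  0.9  1.5]
shift cm [ 9.41 -0.06  0.07]
```

Moving with light contact; continue the push.

Call:
{"method": "step_arm", "body": {"steps": [[[0.8,0,0],[0,0,0]],[[0.9,0,0],[0,0,0]],[[0.9,0,0],[0,0,0]],[[0.9,0,0],[0,0,0]],[[0.9,0,0],[0,0,0]],[[0.9,0,0],[0,0,0]],[[0.9,0,0],[0,0,0]],[[0.8,0,0],[0,0,0]],[[0.6,0,0],[0,0,0]],[[0.4,0,0],[0,0,0]],[[0,0,0],[0,0,0]]]}}

```text
clock: 8.85
tool_pos: [0.5968, 0.0956, 0.1318]
eef_rot: [0.988, -0.154, 0.0, -0.0]
contact_force: [0.0, 0.5, -0.4]
opening: 0.008
finger_force: 0.0
```

```bash
python3 -c "
from h import *
e=np.array([np.cos(np.radians(-17.75)),np.sin(np.radians(-17.75))]);p=np.array([.513,.123])+e*.102;rel([*p,.131])
from plant import vision;import cv2
a=vision.snapshot('side')['img'][120:320,230:430];b=vision.snapshot('wrist')['img']
cv2.imwrite('pics/e.png',np.hstack([cv2.resize(a,(400,400),interpolation=2),cv2.resize(b[:,120:520],(400,400))])[:,:,::-1])"
```

```text
t 8.85 [0.5968 0.0956 0.1318] yaw -17.75 tilt 0.05 open 0.008 F [ 0.   0.5 -0.4]
shift cm [ 1.38 -0.06  0.08]
```

View pics/e.png

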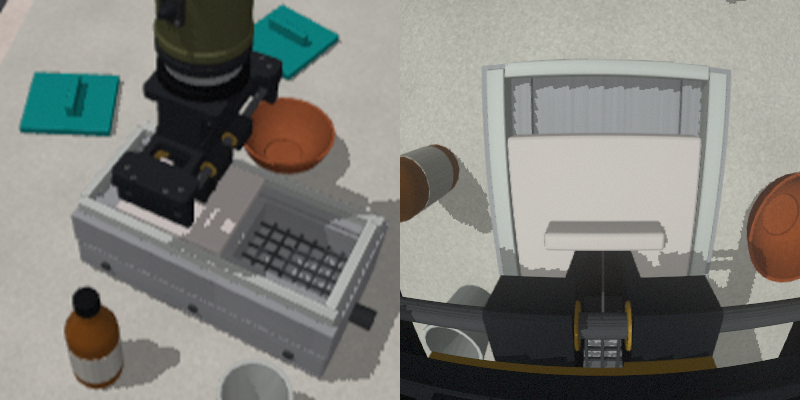

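Call:
{"method": "step_arm", "body": {"steps": [[[0.4,0,0],[0,0,0]],[[0.5,0,0],[0,0,0]],[[0.5,0,0],[0,0,0]],[[0.3,0,0],[0,0,0]],[[0,0,0],[0,0,0]],[[-0.8,0,0],[0,0,0]],[[-1,0,0],[0,0,0]],[[0,0,-3],[0,0,0]],[[0,0,-4],[0,0,0]],[[-4,0,-4],[0,0,0]],[[-4,0,-3],[0,0,0]],[[0,0,0],[0,0,0]]]}}

```text
clock: 10.45
tool_pos: [0.517, 0.1222, 0.2738]
eef_rot: [0.988, -0.152, 0.001, -0.001]
contact_force: [0.8, -0.8, 0.3]
opening: 0.006
finger_force: 0.0
```

```bash
python3 -c "
from h import *
rel([.5,.1,.3])
from plant import vision;import cv2
d=vision.snapshot('wrist');b=d['img'];a=vision.snapshot('side')['img'][120:320,230:430]
cv2.imwrite('pics/f.png',np.hstack([cv2.resize(a,(400,400),interpolation=2),cv2.resize(b[:,120:520],(400,400))])[:,:,::-1])
import pickle;pickle.dump(d,open('w.pkl','wb'))"
```

```text
t 10.45 [0.517  0.1222 0.2738] yaw -17.53 tilt 0.15 open 0.006 F [ 0.8 -0.8  0.3]
shift cm [-0.95  2.62 -2.62]
```

View pics/f.png

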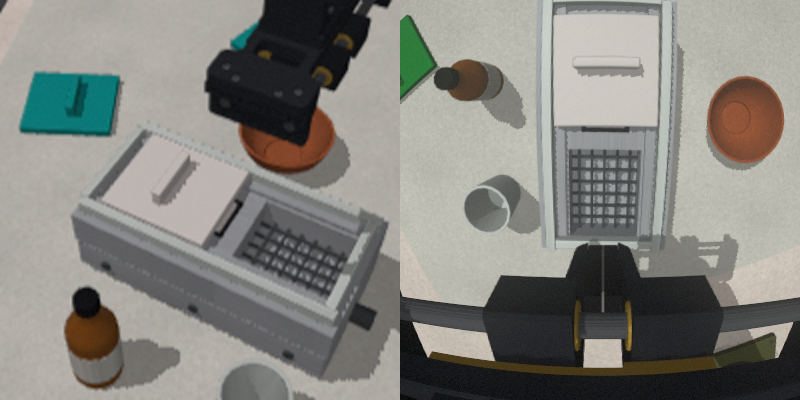

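```bash
python3 -c "
from plant import finish_job;print(finish_job())"
```

```text
the job is handed in; nothing more can be done
None
```

The job is handed in: the snap tab was pressed fully in first. The cover was then pushed along the runners and lies flat on the shelf side with the well uncovered. The arm is clear, the bottle, bowl and cup were not touched, and it took about 10.5 s.

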